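# Close the feed tube and hold the food processor at pulse

## Task

The nuts in the food processor are ready to be chopped: pick out the one pusher on the drying mat that fits the lid's feed tube, set it fully home in the tube, upright with its flange down on the rim, and let go of it. Then turn the dial on top of the motor block clockwise past settings 1 and 2 to the last setting, pulse, and hold it there with the gripper against its spring: finish while still holding it. Do not turn the dial before the tube is closed, and leave the other two pushers and everything else on the worktop where they stand.

Things in the scene. Friction and masses are not known exactly. Their poses are not given: they have to be found in the camera images.
- processor: white food processor, fixed: base 190 x 340 mm, clear bowl with white lid (158 mm across, top 175 mm above the worktop) at its +y end, motor block (186 x 145 mm, top at 130 mm) at its -y end. Origin at the middle of the underside; x away from its front (which faces the robot at yaw 0), y along its length from motor block to bowl, z up. Yaw -0.35 to 0.35. Only its dial moves.
- tube_rim (a point): centre of the mouth of the round white feed tube standing on the lid, 220 mm above the worktop; bore 46 mm, wall 3 mm, 45 mm deep. At (-34, 85, 220) mm in the processor's frame, axes as the processor's.
- pulse_dial (a joint): angle of the dial on the motor block, rad, growing clockwise seen from above: 0 = off (start), 0.44 = setting 1, 0.87 = setting 2, 1.31 = pulse, hard stop 1.335. It stays in the click stops off, 1 and 2; each click takes up to 0.1 N m. Beyond 2 a spring pushes back (up to 0.15 N m, about 0.13 N m at pulse): let go at pulse, it snaps back to 2.
- dial_grip (a point): middle of the dial's bar grip, on its vertical axis, 149 mm above the worktop. Bar 52 mm long (point x, black pointer line at the +x end), 14 mm wide (point y), standing from 138 to 160 mm above the worktop on a round skirt 62 mm across. At off its x is 0.654 rad anticlockwise of the processor's x, at pulse 0.654 rad clockwise. Axis at (0, -97.5) mm in the processor's frame.
- pusher_35: white plastic pusher, stem 35 mm across, flange 45 mm across: too small for the tube. Same shape and heights as pusher_44. Origin at the centre of its foot, z up its axis.
- pusher_44: white plastic pusher that fits the 46 mm tube: stem 44 mm across, 43 mm long, foot bevelled 3 mm; flange 54 mm across (43 to 48 mm up); grip knob 28 mm across (48 to 72 mm up). About 0.06 kg. Origin at the centre of its foot, z up its axis. Stands upright on the mat; the three pushers swap places from start to start. Seated, its foot is 43 mm below the tube's rim.
- pusher_53: white plastic pusher, stem 53 mm across, flange 63 mm across: too big for the tube. Same shape and heights as pusher_44. Origin at the centre of its foot, z up its axis.
- drying_mat: grey drying mat, 300 x 260 x 4 mm, fixed to the worktop to the right of the processor; origin at the middle of its underside.
- cup: dark blue cup, 76 mm across, 68 mm high, standing on the mat; origin at the centre of its underside. Leave alone.
- slicing_disc: steel slicing disc, 84 mm across, 4 mm thick, with an 18 mm high hub, lying on the mat; origin at the centre of its underside. Leave alone.
- bowl: white bowl, 140 mm across, 55 mm high, on the worktop to the left; origin at the centre of its underside. Leave alone.
- spoon: wooden spoon, 260 mm long, lying on the worktop to the left; origin under its middle, x along it. Leave alone.
- salt_jar: small glass jar with steel cap, 56 mm across, 85 mm high, on the worktop to the left; origin at the centre of its underside. Leave alone.
- oil_bottle: green glass bottle, 64 mm across, 215 mm high, at the left; origin at the centre of its underside. Leave alone.
- nut_jar: amber jar with steel cap, 76 mm across, 105 mm high, at the back left; origin at the centre of its underside. Leave alone.
Not all that is in view belongs to the job. Leave any purple or yellow look-alike of the pusher_44 alone.

How it is judged:
By the outcome, as a careful person would: the job done as asked, in the order asked, and still so for the second after the job is handed in, while the arm keeps its last pose, push and grip.
It also fails if it takes over 58 s, if anything falls off the work surface, if the arm or the gripper's body presses on something with over 40 N, if the wrist force passes 120 N, or if a joint passes its speed limit or range.

## Robot

A 6-joint arm with a two-finger parallel gripper is mounted at the origin on the work surface. World frame = base frame: x ahead of the robot, y to its left, z up, the work surface at z = 0. Lengths are in m, angles in rad, forces in N, time in s.
With the tool pointing down it reaches from about 0.35 to 0.975 m from the base axis. Payload 4.9 kg.
Tool frame: the origin (TCP) lies at the very end of the fingers, on their centre line; the grasp point (between the pads) lies 19 mm behind it; z points along the fingers, y is the line along which they close (so a half turn about z gives the same grasp; the last joint's range is limited). The gripper opens to 85 mm and grips with 20 to 120 N. Pads are 22 mm wide; open, the fingers measure 114 mm over their backs; the gripper's body (76 mm by 85 mm) begins 54 mm behind the grasp point. The pads swing forward as they close: fully open they stand 13 mm farther back than shut.
Start: joints at [-1.278, 0.053, 1.613, -0, 1.476, -0.119], TCP at [0.25, -0.573, 0.231] pointing down, gripper open.
Joint ranges: [-3.01, 3.01], [-1.01, 2.22], [0.06, 2.58], [-1.02, 4.17], [0.09, 2.62], [-3.14, 3.14]. Speed limits (rad/s): [2.57, 2.57, 3.14, 3.14, 3.14, 3.14].

## Interface

Orientations are given as a unit quaternion [w, x, y, z].
In Python, from plant import * gives the robot as it stands.
- The arm moves only by the tool jog_arm, never from a script. Its argument "moves" is a list that holds one entry, the list of rows, each a list of 7 numbers: the finger opening in cm, from 0 to 8.54, then the shift along the tool's x, y, z in cm, then the turn, a rotation vector about the tool's x, y, z in rad. A call has 1 to 20 rows; each row shifts and turns the commanded pose from where the row before left it, along the tool's axes as they then stand; what a row does not reach is not made up. A row lasts 1/12 s, in which the tool goes at most 41.7 mm and 7.16 degrees, less where a joint would pass 70% of its speed; a pose out of reach is approached as far as the arm can. A call is refused whole if a number of a shift passes 4.17 or a number of a turn 0.125, either way. A call with a gripper value outside its range is refused whole. The fingers move at their own pace and stop on an object; the grip force is fixed at half the most. Time passes only in rows, so rows that do not move let the fingers close. It gives the time, the measured TCP pose, the force, the opening and the grip force at its end, in the units of the state.
- state(): the state, without advancing time (a new reading comes with each control period).
- grab_frame(name): name is "scene" or "side" or "wrist"; returns a dict with "color" (400x640x3 uint8, blue, green, red), "depth" (400x640 float32, m along the optical axis (not along the pixel's ray), 0 where there is no reading), "fx", "fy", "cx", "cy" (pixels), "R" (3x3) and "t" (3): a world point X has camera coordinates R X + t. Camera axes: x right, y down, z forward; pixel columns grow to the right and rows downward; lengths in m; the calibration is good to about 2 mm. The wrist camera is an equidistant fisheye: a pixel r from the principal point sees the ray r / f radians off the axis. A picture is of the moment at which its call begins.
- job_done(): hands the job in; it is judged then, once.
Trained networks look in a picture, given as the dict that the camera call returned (one of the last four; its "shot" number tells which), for a name from the list of things; names that differ only in an ending like _2 or _b are one class to them, and where a whole thing is asked for, a point or a joint stands for the part that bears it (a point fixed in the world has none). Each returns a list of dicts, best first, with "p" (0 to 1); they miss things now and then, are a little off and sometimes report something else, mostly with a low value. They report only what shows in the picture. A call takes as long as a camera call. They do not tell look-alikes from the thing itself.
- recognise(name, picture): "rect" ([centre column, centre row, width, height] in pixels, round what is visible of it).
- regions_of(name, picture): "pixels" (400x640 bool, what is visible of it) and "rect" ([centre column, centre row, width, height] in pixels, round what is visible of it).
The state is a dict: "time": time; "joint_pos": joint angles; "joint_vel": joint speeds; "joint_efforts": joint torques, N m; "tool_pos": TCP position; "tool_rot": TCP orientation; "contact_force": force on the tool from outside, world axes, zero at the start; "ft_torque": the same for the moment, N m; "gripper_width": opening from 0.0 (shut) to 1.0 (fully open); "grasp_force": force on a finger pad.
Only numpy, scipy, OpenCV 4.12 (cv2) and the standard library are available. Lean on these libraries where they do the work, as an engineer would, in place of code of your own. Each camera call takes 0.05 s, during which the arm holds its last target. There are 200 camera calls.

## Working session

There is one attempt and no reset: what is moved stays moved. The work goes in short steps, Python scripts to look and compute and a tool call to move; the robot and the scene stay as the last step left them, time stands still between calls to the robot, and variables do not carry over. Pictures are saved under pics/ and viewed, at most 10 in all, crops included, and the job is handed in when it is done.

Besides the shell and the picture viewer there is one more tool, called after "Emit:" by a JSON object that holds its "fn" and its "kwargs", one argument or row to a line. jog_arm: Moves the arm, as the interface text tells. Its arguments: {"type":"object","properties":{"moves":{"type":"array"}},"required":["moves"]}

```bash
mkdir -p pics
cat > h.py <<'E'
from plant import *
import numpy as np, cv2
from scipy.spatial.transform import Rotation as Ro
def cloud(f):
    v,u=np.mgrid[0:400,0:640]; d=f["depth"]
    P=np.stack([(u-f["cx"])/f["fx"]*d,(v-f["cy"])/f["fy"]*d,d],-1)
    return (P-np.array(f["t"]))@np.array(f["R"])
E
python3 - <<'E'
from h import *
s=state();print({k:np.round(v,3) for k,v in s.items()})
a=grab_frame("scene");b=grab_frame("side")
cv2.imwrite("pics/scene.png",a["color"]);cv2.imwrite("pics/side.png",b["color"])
for n,f in(("scene",a),("side",b)):
    print(n,np.round(-np.array(f["R"]).T@f["t"],3),f["fx"])
    np.savez(n+".npz",**{k:f[k] for k in("color","depth","fx","fy","cx","cy","R","t")})
    W=cloud(f)
    for nm in("pusher_44","processor","tube_rim","pulse_dial","cup","slicing_disc"):
        for r in regions_of(nm,f)[:4]:
            p=W[r["pixels"]&(f["depth"]>0)]
            print(nm,round(r["p"],2),np.round(r["rect"]),np.round(np.median(p,0),3) if len(p) else None, np.round(p[:,2].max(),3) if len(p) else None)
E
```

```text
{'time': np.float64(0.0), 'joint_pos': array([-1.278,  0.053,  1.614, -0.   ,  1.476, -0.119]), 'joint_vel': array([ 0.   , -0.001,  0.001,  0.001,  0.001, -0.   ]), 'joint_efforts': array([-1.0000e-03, -3.9368e+01, -3.7018e+01, -0.0000e+00,  7.0000e-03,
        0.0000e+00]), 'tool_pos': array([ 0.25 , -0.572,  0.23 ]), 'tool_rot': array([-0.001,  0.979,  0.204, -0.   ]), 'contact_force': array([0.738, 0.487, 0.374]), 'ft_torque': array([-0.02 , -0.048,  0.034]), 'grasp_force': np.float64(0.0), 'gripper_width': np.float64(0.998)}
scene [ 1.292 -0.422  1.034] 400.87812118395414
pusher_44 0.92 [268. 312.  20.  24.] [ 0.722 -0.232  0.048] 0.074
pusher_44 0.87 [220. 335.  21.  26.] [ 0.709 -0.368  0.048] 0.076
pusher_44 0.68 [206. 249.  18.  22.] [ 0.412 -0.297  0.051] 0.078
pusher_44 0.6 [218. 287.  19.  23.] [ 0.569 -0.313  0.051] 0.078
processor 0.64 [322. 238. 121. 107.] [0.634 0.02  0.127] 0.222
tube_rim 0.57 [322. 242. 123. 109.] [0.634 0.018 0.127] 0.222
pulse_dial 0.8 [290. 236.  23.  21.] [ 0.59  -0.08   0.139] 0.163
cup 0.74 [178. 314.  34.  37.] [ 0.566 -0.441  0.043] 0.076
slicing_disc 0.85 [166. 273.  28.  24.] [ 0.398 -0.438  0.008] 0.076
side [0.028 0.868 0.743] 367.84679525607754
pusher_44 0.79 [399. 193.  16.  21.] [ 0.394 -0.281  0.053] 0.083
pusher_44 0.75 [362. 180.  10.  17.] [ 0.551 -0.298  0.054] 0.081
pusher_44 0.73 [337. 169.  13.  20.] [ 0.694 -0.355  0.048] 0.077
pusher_44 0.52 [387. 178.   5.  18.] [ 0.487 -0.394  0.052] 0.081
processor 0.7 [306. 219. 102.  97.] [0.545 0.12  0.112] 0.224
tube_rim 0.69 [306. 219. 104.  91.] [0.545 0.119 0.11 ] 0.224
tube_rim 0.36 [388. 178.   9.  20.] [ 0.486 -0.395  0.047] 0.083
pulse_dial 0.65 [324. 183.  12.  11.] [ 0.574 -0.066  0.146] 0.164
pulse_dial 0.62 [398. 194.  16.  19.] [ 0.395 -0.282  0.052] 0.083
pulse_dial 0.38 [306. 218. 105.  95.] [0.545 0.119 0.111] 0.224
cup 0.54 [370. 170.  19.  22.] [ 0.576 -0.423  0.055] 0.08
```

View pics/scene.png

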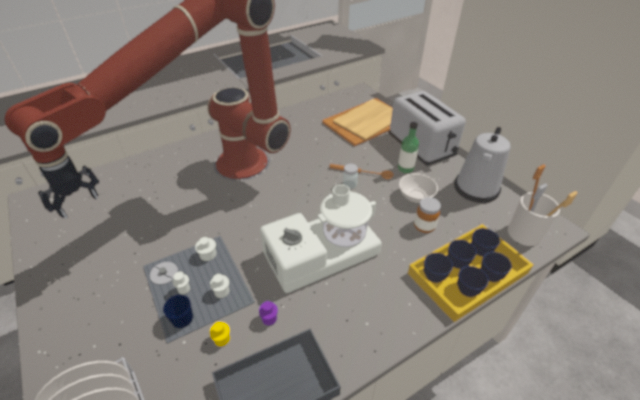

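View pics/side.png

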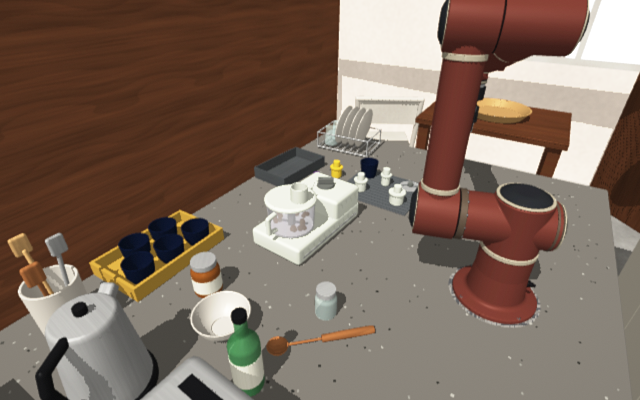

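White pushers are at scene (206,249), (220,287) and (181,282). The yellow one at (220,335) and the purple one at (268,312) are look-alikes to leave alone. The tube is at (341,193) and the dial at (291,236). Next is the wrist view.

Run:
```python
from h import *
f=grab_frame("wrist");cv2.imwrite("pics/w0.png",f["color"])
s=state();T=Ro.from_quat(np.roll(s["tool_rot"],-1)).as_matrix()
R=np.array(f["R"]);c=-R.T@f["t"]
print("cam",c,"f",f["fx"],f["fy"],f["cx"],f["cy"]);print("cam in tool",T.T@(c-s["tool_pos"]));print(np.round(R@T,3));print(np.round(T,3))
for r in regions_of("pusher_44",f)[:6]: print(round(r["p"],2),np.round(r["rect"]))
def cl(n):
    f=dict(np.load(n+".npz"));return f["color"],cloud(f)
for n in("scene","side"):
    col,W=cl(n)
    for nm,x,y in(("A",.404,-.29),("B",.562,-.307),("C",.485,-.395)):
        m=(np.hypot(W[...,0]-x,W[...,1]-y)<.045)&(W[...,2]>.03)
        for lo,hi in((.045,.06),(.06,.09)):
            k=m&(W[...,2]>lo)&(W[...,2]<hi);p=W[k]
            v,u=np.nonzero(k)
            print(n,nm,lo,len(p),np.round(p.min(0),3),np.round(p.max(0),3),u.max()-u.min()+1,np.round(p[p[:,2]>.068].mean(0),3))
```

```text
cam [ 0.31496463 -0.54488947  0.37339512] f 309.70691628693146 309.70691628693146 325.502782640063 197.50736961735362
cam in tool [ 0.07054739  0.00041819 -0.14206628]
[[-0.001  1.     0.   ]
 [-0.961 -0.001 -0.276]
 [-0.276 -0.     0.961]]
[[ 0.916  0.4    0.   ]
 [ 0.4   -0.916 -0.   ]
 [ 0.     0.    -1.   ]]
0.53 [167.   4.  31.   2.]
scene A 0.045 181 [ 0.369 -0.326  0.045] [ 0.433 -0.264  0.06 ] 20 [nan nan nan]
scene A 0.06 77 [ 0.384 -0.308  0.06 ] [ 0.415 -0.281  0.078] 10 [ 0.401 -0.295  0.075]
scene B 0.045 154 [ 0.534 -0.337  0.046] [ 0.585 -0.284  0.06 ] 18 [nan nan nan]
scene B 0.06 92 [ 0.541 -0.324  0.06 ] [ 0.574 -0.297  0.078] 11 [ 0.559 -0.311  0.074]
scene C 0.045 99 [ 0.468 -0.426  0.046] [ 0.513 -0.383  0.059] 16 [nan nan nan]
scene C 0.06 92 [ 0.474 -0.418  0.06 ] [ 0.505 -0.391  0.078] 11 [ 0.491 -0.405  0.074]
side A 0.045 104 [ 0.37  -0.324  0.045] [ 0.432 -0.263  0.059] 17 [nan nan nan]
side A 0.06 54 [ 0.385 -0.31   0.061] [ 0.413 -0.28   0.083] 8 [ 0.399 -0.291  0.077]
side B 0.045 64 [ 0.533 -0.335  0.046] [ 0.584 -0.284  0.059] 14 [nan nan nan]
side B 0.06 50 [ 0.545 -0.326  0.06 ] [ 0.573 -0.294  0.081] 8 [ 0.557 -0.308  0.076]
side C 0.045 44 [ 0.469 -0.425  0.045] [ 0.511 -0.383  0.06 ] 11 [nan nan nan]
side C 0.06 46 [ 0.477 -0.415  0.06 ] [ 0.503 -0.388  0.083] 7 [ 0.489 -0.4    0.077]<stdin>:16: RuntimeWarning: Mean of empty slice.
  ret = um.true_divide(
```

View pics/w0.png

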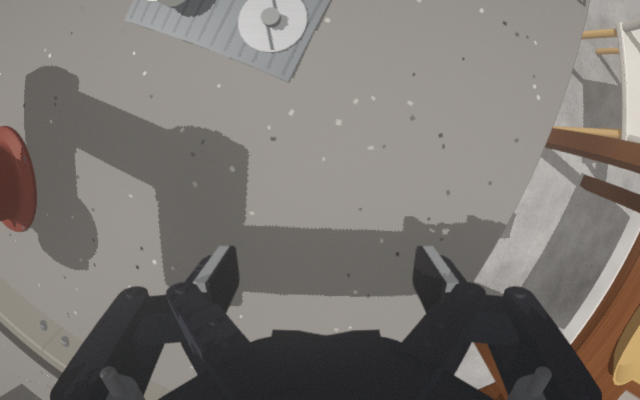

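From the flange spans, A at (206,249) is about 63 mm, B at (220,287) about 52 mm and C at (181,282) about 44 mm. B is therefore pusher_44. Next I measure the tube, the dial and B more precisely.

Run:
```python
from h import *
from scipy.optimize import least_squares as LS
for n in("scene","side"):
    f=dict(np.load(n+".npz"));W=cloud(f);z=W[...,2]
    box=(abs(W[...,0]-.55)<.25)&(abs(W[...,1]-.03)<.25)
    k=box&(z>.19)&(z<.24); p=W[k]; c0=np.median(p,0)
    p=p[np.hypot(*(p-c0)[:,:2].T)<.045]; top=p[p[:,2]>.21]
    print(n,len(p),c0,"min",p.min(0),"max",p.max(0),"topmid",(top.min(0)+top.max(0))/2,np.percentile(top[:,2],[50,90]))
    o=[p[p[:,2]>.197]]
    d=W[box&(z>.15)&(z<.17)&(np.hypot(W[...,0]-.585,W[...,1]+.075)<.05)]
    c=d.mean(0);u,s,vt=np.linalg.svd((d-c)[:,:2]);print("bar",len(d),c,(d.min(0)+d.max(0))/2,"dir",np.degrees(np.arctan2(vt[0,1],vt[0,0]))%180, np.ptp((d-c)[:,:2]@vt.T,axis=0))
    sk=W[box&(z>.133)&(z<.144)&(np.hypot(W[...,0]-.585,W[...,1]+.075)<.05)]
    print("skirt",len(sk),(sk.min(0)+sk.max(0))/2,np.ptp(sk,axis=0))
    t=W[box&(z>.124)&(z<.134)&(W[...,1]<.02)&(W[...,1]>-.2)]
    if len(t)>50:
        r=cv2.minAreaRect((t[:,:2]*1000).astype(np.float32));print("block",r)
    l=W[box&(z>.165)&(z<.182)&(W[...,1]>-.0)];print("lid",(l.min(0)+l.max(0))/2,np.ptp(l,axis=0))
    im=f["color"]
    if n=="scene":
        a=cv2.resize(im[175:310,150:385],None,fx=3.4,fy=3.4,interpolation=cv2.INTER_CUBIC);cv2.imwrite("pics/crop.png",a[:600,:800])
```

```text
scene 242 [0.56230888 0.10897872 0.20703815] min [0.53418838 0.0841114  0.19007519] max [0.58996948 0.13491369 0.22234383] topmid [0.56262584 0.10975486 0.21620896] [0.2166369  0.21998998]
bar 93 [ 0.5832934  -0.07452123  0.15733377] [ 0.58246625 -0.07352678  0.1566888 ] dir 32.093143774878826 [0.05117521 0.01707395]
skirt 149 [ 0.58426008 -0.07394835  0.13843353] [0.05472019 0.05816996 0.0107639 ]
block ((581.4822998046875, -74.97383117675781), (140.69024658203125, 184.14259338378906), 84.96794128417969)
lid [0.59697168 0.10222135 0.17356003] [0.15509245 0.17047016 0.01681809]
side 296 [0.55825945 0.11859236 0.20974442] min [0.53449598 0.08449745 0.19005913] max [0.58748733 0.13964078 0.22412753] topmid [0.56143136 0.11206911 0.21721595] [0.21801375 0.2227442 ]
bar 82 [ 0.57834476 -0.07167719  0.15860869] [ 0.57846328 -0.07147317  0.15712633] dir 34.14714051996492 [0.05069167 0.01971275]
skirt 167 [ 0.58526137 -0.07347634  0.13825617] [0.0966106  0.09375675 0.01049454]
block ((578.7105712890625, -73.9000015258789), (144.421142578125, 184.8377227783203), 85.3757553100586)
lid [0.59336074 0.10284963 0.17414264] [0.15545247 0.16942882 0.01551811]
```

View pics/crop.png

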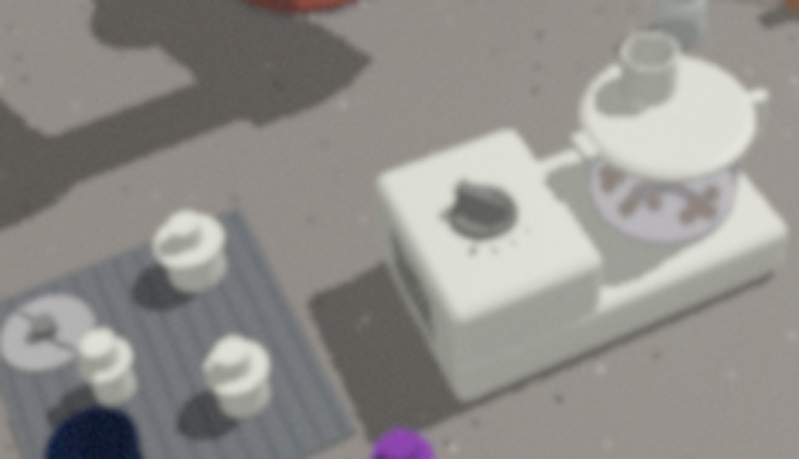

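The crop shows the three white pushers. B at crop (238,375) is the mid-sized one and matches the 54 mm flange. The tube is at crop (648,60), and the dial at (480,210) points to off. Now I move over B.

Emit:
{"fn": "jog_arm", "kwargs": {
  "moves": [
    [[6,3.3,-1.2,0,0,0,0],[6,3.3,-1.2,0,0,0,0],[6,3.3,-1.2,0,0,0,0],[6,3.3,-1.2,0,0,0,0],[6,3.3,-1.2,0,0,0,0],[6,3.3,-1.2,0,0,0,0],[6,3.3,-1.2,0,0,0,0],[6,3.3,-1.1,0,0,0,0],[6,3.3,-1.1,0,0,0,0],[6,3.3,-1.1,0,0,0,0],[6,0,0,0,0,0,0],[6,0,0,0,0,0,0]]
  ]
}}

```text
time: 1.8
tool_pos: [0.5067, -0.3323, 0.2313]
tool_rot: [0.0, 0.979, 0.206, -0.0]
contact_force: [-0.3, -1.1, 0.3]
gripper_width: 0.702
grasp_force: 0.0
```

```bash
cat >> h.py <<'E'
def wcloud(f):
    v,u=np.mgrid[0:400,0:640]; x=(u-f["cx"])/f["fx"]; y=(v-f["cy"])/f["fy"]; r=np.hypot(x,y)+1e-9
    t=np.tan(np.minimum(r,1.4))/r; d=f["depth"]
    return (np.stack([x*t*d,y*t*d,d],-1)-np.array(f["t"]))@np.array(f["R"])
def tool():
    s=state(); return np.array(s["tool_pos"]),Ro.from_quat(np.roll(s["tool_rot"],-1)).as_matrix(),s
E
cat > m.py <<'E'
from h import *
f=grab_frame("wrist");p0,T,s=tool();W=wcloud(f);print("t",s["time"],p0,np.round(T[:,0],3))
for nm,x,y in(("A",.40,-.292),("B",.559,-.31),("C",.49,-.404)):
    m=(np.hypot(W[...,0]-x,W[...,1]-y)<.045)
    for lo,hi in((.044,.058),(.066,.085)):
        p=W[m&(W[...,2]>lo)&(W[...,2]<hi)]
        if len(p)>20:
            c,r=cv2.minEnclosingCircle((p[:,:2]*1000).astype(np.float32));print(nm,lo,len(p),"c",np.round(c,1),"d",round(2*r,1),"z",np.round(np.median(p[:,2]),4))
t=np.array([.559,-.31,.056]);print("tool-axes shift cm",100*T.T@(t-p0))
import sys;cv2.imwrite("pics/"+sys.argv[1],f["color"])
E
python3 m.py w1.png
```

```text
t 1.85 [ 0.50586154 -0.33319174  0.23128022] [ 0.916  0.401 -0.001]
A 0.044 1219 c [ 399.5 -295.7] d 63.8 z 0.0515
A 0.066 34 c [ 405.7 -305.7] d 13.3 z 0.0708
B 0.044 1424 c [ 556.8 -311. ] d 54.5 z 0.0515
B 0.066 652 c [ 557.1 -310.8] d 28.5 z 0.0754
C 0.044 615 c [ 488.7 -404.9] d 46.2 z 0.0515
C 0.066 586 c [ 488.7 -405.3] d 29.2 z 0.0754
tool-axes shift cm [5.80862588e+00 6.43190220e-03 1.75244662e+01]
```

Wrist view: B's flange measures 54.5 mm, at (0.557, −0.311), flange top 0.0515 and knob top 0.075. The choice is confirmed, so I descend and grip.

Emit:
{"fn": "jog_arm", "kwargs": {
  "moves": [
    [[6,2.8,0,0,0,0,0],[6,2.8,0,0,0,0,0],[6,0,0,3.5,0,0,0],[6,0,0,3.5,0,0,0],[6,0,0,3.5,0,0,0],[6,0,0,3,0,0,0],[6,0,0,2,0,0,0],[6,0,0,1.4,0,0,0],[6,0,0,0.7,0,0,0],[6,0,0,0,0,0,0]]
  ]
}}

```text
time: 2.68
tool_pos: [0.5558, -0.3114, 0.0538]
tool_rot: [-0.001, 0.979, 0.204, -0.001]
contact_force: [0.3, -0.2, 0.3]
gripper_width: 0.704
grasp_force: 0.0
```

```bash
python3 m.py w2.png
```

```text
t 2.7333 [ 0.55684098 -0.31182108  0.05560667] [ 0.917  0.399 -0.   ]
B 0.044 4533 c [ 557.4 -311. ] d 54.5 z 0.0515
B 0.066 4816 c [ 562.6 -309. ] d 87.5 z 0.0754
C 0.044 90 c [ 506.6 -415.6] d 17.0 z 0.0515
tool-axes shift cm [ 0.27066416 -0.08072345 -0.03934961]
```

View pics/w2.png

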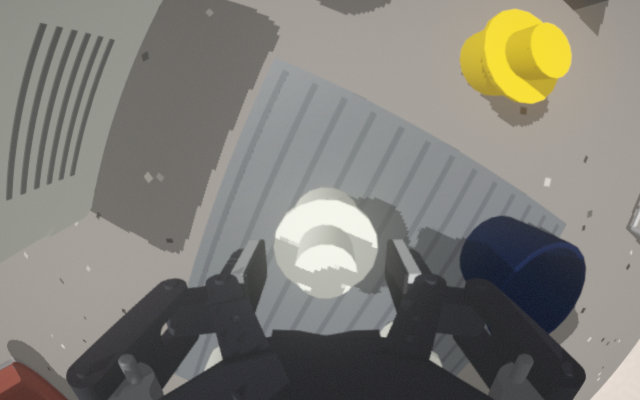

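The wrist picture shows the white knob (325,250) centred between the fingers, with the cup at (525,270) clear. I close and lift.

Emit:
{"fn": "jog_arm", "kwargs": {
  "moves": [
    [[0,0,0,0,0,0,0],[0,0,0,0,0,0,0],[0,0,0,0,0,0,0],[0,0,0,0,0,0,0],[0,0,0,0,0,0,0],[0,0,0,0,0,0,0],[0,0,0,0,0,0,0],[0,0,0,0,0,0,0],[0,0,0,-1,0,0,0],[0,0,0,-2,0,0,0],[0,0,0,-3.5,0,0,0],[0,0,0,-3.5,0,0,0],[0,0,0,-3.5,0,0,0],[0,0,0,-3.5,0,0,0],[0,0,0,-3.5,0,0,0],[0,0,0,-3,0,0,0],[0,0,0,0,0,0,0],[0,0,0,0,0,0,0]]
  ]
}}

```text
time: 4.23
tool_pos: [0.558, -0.3116, 0.2941]
tool_rot: [0.002, 0.979, 0.205, 0.002]
contact_force: [0.2, -0.9, -1.0]
gripper_width: 0.3
grasp_force: 59.0
```

```bash
cat > m2.py <<'E'
from h import *
import sys
f=grab_frame("wrist");p0,T,s=tool();print("t",s["time"],p0,np.round(T,3).tolist(),s["gripper_width"],s["grasp_force"])
W=wcloud(f); L=(W-p0)@T   # tool coords
m=(f["depth"]>0)&(np.hypot(L[...,0],L[...,1])<.04)&(L[...,2]>-.03)&(L[...,2]<.06)
h=np.histogram(L[m][:,2],bins=np.arange(-.03,.062,.004));print([(round(float(a),3),int(n)) for n,a in zip(h[0],h[1])])
cv2.imwrite("pics/"+sys.argv[1],f["color"])
# flange top plane
q=L[m&(L[...,2]>-.008)&(L[...,2]<.008)&(abs(L[...,1])<.03)]
if len(q)>30:
    c,r=cv2.minEnclosingCircle((q[:,:2]*1000).astype(np.float32));print("flange tool c",c,2*r,np.median(q[:,2]))
# tube: world
c0=np.array([.562,.110])
k=(f["depth"]>0)&(np.hypot(W[...,0]-c0[0],W[...,1]-c0[1])<.04)&(abs(W[...,2]-.219)<.006)
p=W[k]
if len(p)>30:
    from scipy.optimize import least_squares as LS
    r=LS(lambda a:np.hypot(p[:,0]-a[0],p[:,1]-a[1])-a[2],[*c0,.0245],loss="soft_l1",f_scale=.001).x
    cc,rr=cv2.minEnclosingCircle((p[:,:2]*1000).astype(np.float32));print("rim",len(p),r,np.median(p[:,2]),"mec",cc,2*rr)
E
python3 m2.py w3.png
```

```text
t 4.2833 [ 0.55708349 -0.31101527  0.29108998] [[0.916, 0.4, 0.001], [0.4, -0.916, -0.001], [0.001, 0.001, -1.0]] 0.3019172495024416 59.02496516704559
[(-0.03, 297), (-0.026, 474), (-0.022, 2650), (-0.018, 398), (-0.014, 360), (-0.01, 254), (-0.006, 149), (-0.002, 322), (0.002, 2376), (0.006, 74), (0.01, 0), (0.014, 0), (0.018, 0), (0.022, 9), (0.026, 61), (0.03, 80), (0.034, 94), (0.038, 81), (0.042, 77), (0.046, 32), (0.05, 0), (0.054, 0)]
flange tool c (0.4443642497062683, 0.6308823823928833) 54.2060546875 0.002849060014843428
rim 140 [0.56026341 0.10671955 0.02280663] 0.2155758287821653 mec (565.7130126953125, 96.46388244628906) 40.61808395385742
```

View pics/w3.png

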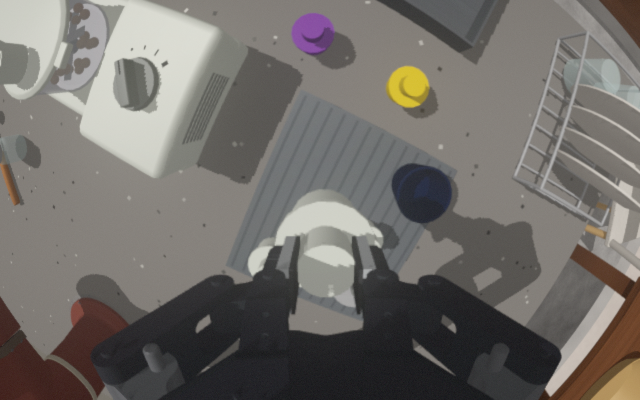

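The pusher is held at the knob, with its flange 3 mm below the fingertips and its foot about 51 mm below TCP. I raise it a little and move toward the tube, stopping short to measure.

Emit:
{"fn": "jog_arm", "kwargs": {
  "moves": [
    [[0,0,0,-2,0,0,0],[0,0.7,-1.7,0,0,0,0],[0,1.5,-3.4,0,0,0,0],[0,1.5,-3.4,0,0,0,0],[0,1.5,-3.4,0,0,0,0],[0,1.5,-3.4,0,0,0,0],[0,1.5,-3.4,0,0,0,0],[0,1.5,-3.4,0,0,0,0],[0,1.5,-3.4,0,0,0,0],[0,1.5,-3.4,0,0,0,0],[0,0.7,-1.7,0,0,0,0],[0,0,0,0,0,0,0],[0,0,0,0,0,0,0],[0,0,0,0,0,0,0]]
  ]
}}

```text
time: 5.45
tool_pos: [0.5567, 0.0229, 0.3088]
tool_rot: [-0.0, 0.979, 0.204, -0.001]
contact_force: [0.1, -0.7, -0.3]
gripper_width: 0.304
grasp_force: 59.1
```

```bash
python3 m2.py w4.png
```

```text
t 5.5 [0.55691505 0.0223703  0.30912059] [[0.917, 0.399, -0.002], [0.399, -0.917, -0.0], [-0.002, -0.001, -1.0]] 0.30317806402104336 59.14778172969818
[(-0.03, 330), (-0.026, 305), (-0.022, 1181), (-0.018, 1964), (-0.014, 392), (-0.01, 348), (-0.006, 229), (-0.002, 146), (0.002, 964), (0.006, 1718), (0.01, 61), (0.014, 0), (0.018, 0), (0.022, 0), (0.026, 15), (0.03, 58), (0.034, 90), (0.038, 90), (0.042, 83), (0.046, 89), (0.05, 10), (0.054, 0)]
flange tool c (0.4324403703212738, -0.6395522952079773) 53.539512634277344 0.006043310425415231
rim 951 [0.56118739 0.10956167 0.0241049 ] 0.21896220932710225 mec (560.7311401367188, 110.0787582397461) 52.62043762207031
```

View pics/w4.png

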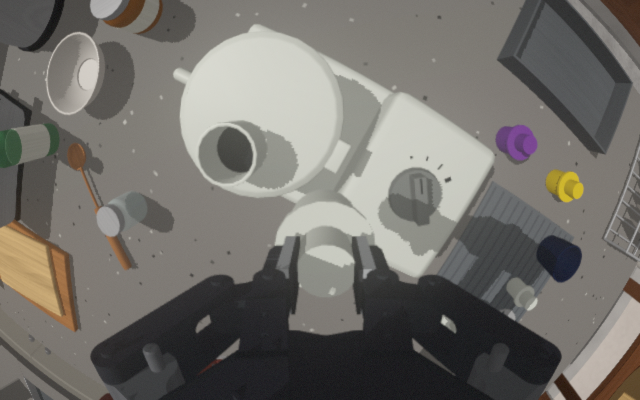

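The rim is at image (229,150), centred (0.561, 0.110) with top 0.219. This agrees with the other two cameras. I move over it.

Emit:
{"fn": "jog_arm", "kwargs": {
  "moves": [
    [[0,1.4,-2.8,0,0,0,0],[0,1.4,-2.8,0,0,0,0],[0,1.0,-2.2,0,0,0,0],[0,0,0,0,0,0,0],[0,0,0,1,0,0,0],[0,0,0,1,0,0,0],[0,0,0,0.5,0,0,0],[0,0,0,0,0,0,0],[0,0,0,0,0,0,0]]
  ]
}}

```text
time: 6.25
tool_pos: [0.5606, 0.1087, 0.2841]
tool_rot: [-0.0, 0.979, 0.204, -0.001]
contact_force: [-0.3, -0.4, 0.1]
gripper_width: 0.304
grasp_force: 59.3
```

```bash
python3 m2.py w5.png
python3 - <<'E'
from h import *
P=[]
for n in("scene","side","scene","side"):
    f=grab_frame(n);P.append(tool()[0]);W=cloud(f);z=W[...,2];h=np.hypot(W[...,0]-.561,W[...,1]-.11)<.045
    for nm,lo,hi in(("rim",.2,.222),("stem",.236,.26),("flange",.27,.288)):
        p=W[h&(z>lo)&(z<hi)]
        if len(p)>9: print(n,nm,len(p),np.round(p.min(0),4),np.round(p.max(0),4),"mid",np.round((p.min(0)+p.max(0))/2,4)[:2])
    cv2.imwrite("pics/i_%s.png"%n,f["color"])
print(np.mean(P,0),state()["contact_force"])
E
```

```text
t 6.3 [0.56092803 0.10890874 0.28490829] [[0.917, 0.399, -0.001], [0.399, -0.917, -0.0], [-0.001, -0.0, -1.0]] 0.3029711426982512 59.2511647939682
[(-0.03, 321), (-0.026, 300), (-0.022, 585), (-0.018, 2558), (-0.014, 392), (-0.01, 354), (-0.006, 241), (-0.002, 162), (0.002, 456), (0.006, 2221), (0.01, 75), (0.014, 0), (0.018, 0), (0.022, 0), (0.026, 10), (0.03, 54), (0.034, 88), (0.038, 90), (0.042, 86), (0.046, 82), (0.05, 24), (0.054, 0)]
flange tool c (-0.5077276229858398, -0.30516207218170166) 54.44179916381836 0.006504108889107015
rim 549 [0.56126409 0.11041446 0.02411695] 0.2191481386786894 mec (561.0919189453125, 110.16378021240234) 51.93046569824219
scene rim 107 [0.5384 0.0841 0.2003] [0.5897 0.1359 0.222 ] mid [0.5641 0.11  ]
scene stem 89 [0.5546 0.0866 0.2362] [0.5848 0.1242 0.26  ] mid [0.5697 0.1054]
scene flange 117 [0.5375 0.0831 0.2723] [0.5875 0.1357 0.2877] mid [0.5625 0.1094]
side rim 188 [0.5342 0.0851 0.2   ] [0.5865 0.1377 0.2219] mid [0.5604 0.1114]
side stem 111 [0.5381 0.0978 0.2363] [0.5772 0.1348 0.2596] mid [0.5576 0.1163]
side flange 134 [0.5353 0.0833 0.2702] [0.5884 0.1363 0.2877] mid [0.5618 0.1098]
scene rim 113 [0.5364 0.0839 0.2005] [0.5885 0.1355 0.2216] mid [0.5624 0.1097]
scene stem 83 [0.5509 0.0873 0.2361] [0.5854 0.1248 0.2594] mid [0.5682 0.1061]
scene flange 119 [0.5355 0.0838 0.2702] [0.59   0.137  0.2879] mid [0.5627 0.1104]
side rim 188 [0.5342 0.0853 0.2002] [0.5858 0.138  0.2219] mid [0.56   0.1116]
side stem 107 [0.5389 0.0972 0.2373] [0.5755 0.1334 0.2593] mid [0.5572 0.1153]
side flange 137 [0.5343 0.0852 0.2701] [0.5886 0.1362 0.2876] mid [0.5614 0.1107]
[0.56122358 0.10934112 0.28579953] [-0.1298411   1.05170828 -1.75377983]
```

The pusher is aligned with the rim to about 1 mm. I apply a small correction, then lower it.

Emit:
{"fn": "jog_arm", "kwargs": {
  "moves": [
    [[0,0.08,-0.05,0.4,0,0,0],[0,0,0,0.4,0,0,0],[0,0,0,0.3,0,0,0],[0,0,0,0.3,0,0,0],[0,0,0,0.3,0,0,0],[0,0,0,0.3,0,0,0],[0,0,0,0,0,0,0]]
  ]
}}

```text
time: 7.08
tool_pos: [0.5612, 0.1104, 0.2643]
tool_rot: [-0.0, 0.979, 0.204, -0.001]
contact_force: [0.6, -0.2, -0.4]
gripper_width: 0.297
grasp_force: 59.2
```

Emit:
{"fn": "jog_arm", "kwargs": {
  "moves": [
    [[0,0,0,0.5,0,0,0],[0,0,0,0.5,0,0,0],[0,0,0,0.5,0,0,0],[0,0,0,0.5,0,0,0],[0,0,0,0.5,0,0,0],[0,0,0,0.3,0,0,0],[0,0,0,0.2,0,0,0],[0,0,0,0,0,0,0]]
  ]
}}

```text
time: 7.75
tool_pos: [0.5613, 0.1105, 0.2346]
tool_rot: [-0.0, 0.979, 0.204, -0.0]
contact_force: [-0.2, 0.5, -1.2]
gripper_width: 0.298
grasp_force: 59.3
```

Emit:
{"fn": "jog_arm", "kwargs": {
  "moves": [
    [[0,0,0,0.15,0,0,0],[0,0,0,0.1,0,0,0],[0,0,0,0.1,0,0,0],[0,0,0,0,0,0,0]]
  ]
}}

```text
time: 8.08
tool_pos: [0.5615, 0.1105, 0.2318]
tool_rot: [-0.0, 0.979, 0.204, 0.0]
contact_force: [0.4, -0.8, -0.8]
gripper_width: 0.302
grasp_force: 59.2
```

```bash
cat > m3.py <<'E'
from h import *
for n in("wrist","side","scene"):
    f=grab_frame(n);W=wcloud(f) if n=="wrist" else cloud(f);z=W[...,2];h=np.hypot(W[...,0]-.561,W[...,1]-.11)
    p=W[(h>.018)&(h<.025)&(z>.21)&(z<.245)];q=W[(h<.01)&(z>.23)&(z<.27)]
    print(n,"flange top z",len(p),np.percentile(p[:,2],[10,50,90]).round(4),"knob",len(q),np.percentile(q[:,2],[50,90]).round(4) if len(q) else 0)
s=state();print(s["time"],s["tool_pos"],s["contact_force"])
E
python3 m3.py
```

```text
wrist flange top z 1654 [0.2249 0.2259 0.2399] knob 1287 [0.2498 0.2506]
side flange top z 94 [0.213  0.2287 0.2374] knob 2 [0.2524 0.2527]
scene flange top z 95 [0.213  0.2248 0.2398] knob 5 [0.2496 0.2521]
8.2333 [0.56152001 0.1105267  0.23184293] [0.08412392 0.70385534 0.11036868]
```

Emit:
{"fn": "jog_arm", "kwargs": {
  "moves": [
    [[0,0,0,0.1,0,0,0],[0,0,0,0.1,0,0,0],[0,0,0,0,0,0,0]]
  ]
}}

```text
time: 8.48
tool_pos: [0.5617, 0.1105, 0.2309]
tool_rot: [0.0, 0.979, 0.204, 0.0]
contact_force: [-2.1, -0.3, 3.6]
gripper_width: 0.305
grasp_force: 59.9
```

Contact on the rim. I press slightly, release, and rise.

Emit:
{"fn": "jog_arm", "kwargs": {
  "moves": [
    [[0,0,0,0.1,0,0,0],[0,0,0,0,0,0,0],[6,0,0,-0.1,0,0,0],[6,0,0,-0.1,0,0,0],[6,0,0,0,0,0,0],[6,0,0,0,0,0,0],[6,0,0,0,0,0,0],[6,0,0,0,0,0,0],[6,0,0,-0.5,0,0,0],[6,0,0,-2,0,0,0],[6,0,0,-3.5,0,0,0],[6,0,0,-3.5,0,0,0],[6,0,0,0,0,0,0],[6,0,0,0,0,0,0]]
  ]
}}

```text
time: 9.65
tool_pos: [0.5629, 0.1106, 0.33]
tool_rot: [0.0, 0.979, 0.204, 0.003]
contact_force: [-0.7, 0.2, -1.5]
gripper_width: 0.701
grasp_force: 0.0
```

```bash
python3 m3.py
python3 - <<'E'
from h import *
f=grab_frame("wrist");p0,T,s=tool();W=wcloud(f);z=W[...,2]
cv2.imwrite("pics/w6.png",f["color"])
d=W[(np.hypot(W[...,0]-.58,W[...,1]+.074)<.04)&(z>.153)&(z<.168)]
print(len(d),s["joint_pos"],s["gripper_width"])
r=cv2.minAreaRect((d[:,:2]*1000).astype(np.float32));print(r,np.median(d[:,2]))
print(p0, T.tolist())
E
```

```text
wrist flange top z 1147 [0.2236 0.2245 0.2254] knob 515 [0.2486 0.2494]
side flange top z 79 [0.2135 0.2263 0.2285] knob 21 [0.2511 0.2522]
scene flange top z 66 [0.2126 0.2229 0.2258] knob 27 [0.2477 0.2494]
9.8 [0.5610139  0.11045251 0.32437986] [-0.03103045 -0.7238613  -0.40698142]
509 [ 6.43095594e-02 -1.10316192e-01  1.62024396e+00 -2.11448740e-06
  1.63473048e+00  1.22328053e+00] 0.6988498623950862
((579.8400268554688, -73.95006561279297), (52.780052185058594, 16.164688110351562), 32.661956787109375) 0.15917928224051342
[0.56085165 0.11047104 0.32388741] [[0.9163873344149018, 0.4002810201884076, -0.003059117663347197], [0.40028232702509114, -0.916391847968933, -0.00019911670431545735], [-0.002883053126209087, -0.0010420427110230533, -0.99999530106479]]
```

View pics/w6.png

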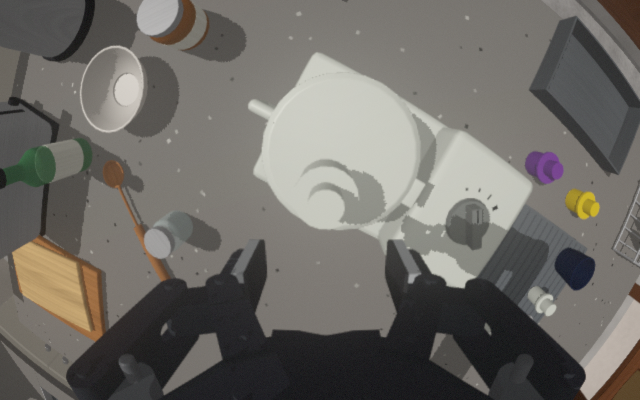

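The pusher is seated: flange top 0.2245, knob top 0.249, standing free at image (325,195). The dial bar is at image (467,222), centred (0.580, −0.074) and lying at 32.6°. I move above it.

Emit:
{"fn": "jog_arm", "kwargs": {
  "moves": [
    [[4,-1.1,3.5,0,0,0,0],[4,-1.1,3.5,0,0,0,0],[4,-1.1,3.5,0,0,0,0],[4,-1.2,3.6,0,0,0,0],[4,-1.15,3.6,0,0,0,0],[4,0,0,0,0,0,-0.08],[4,0,0,2,0,0,-0.075],[4,0,0,3.5,0,0,0],[4,0,0,3.5,0,0,0],[4,0,0,2,0,0,0],[4,0,0,0,0,0,0],[4,0,0,0,0,0,0]]
  ]
}}

```text
time: 10.85
tool_pos: [0.5792, -0.074, 0.2133]
tool_rot: [-0.001, 0.96, 0.28, -0.002]
contact_force: [1.2, 0.6, 0.5]
gripper_width: 0.468
grasp_force: 0.0
```

```bash
cat > m4.py <<'E'
from h import *
import sys
f=grab_frame("wrist");P=[tool()[0]]
for i in range(3): g=grab_frame("side");P.append(tool()[0])
p0=np.mean(P,0);_,T,s=tool();W=wcloud(f);z=W[...,2];L=(W-p0)@T
d=W[(np.hypot(W[...,0]-.58,W[...,1]+.074)<.032)&(z>.153)&(z<.168)]
print("t",s["time"],p0,np.degrees(np.arctan2(T[1,0],T[0,0])),s["gripper_width"],s["grasp_force"],s["contact_force"],s["ft_torque"],s["joint_pos"][5])
if len(d)>20: print(len(d),cv2.minAreaRect((d[:,:2]*1000).astype(np.float32)),np.percentile(d[:,2],[50,95]))
cv2.imwrite("pics/"+sys.argv[1],f["color"])
E
python3 m4.py w7.png
```

```text
t 11.05 [ 0.58137165 -0.07447141  0.21749928] 32.48082696501205 0.470191481901063 0.0 [ 0.95430352 -0.50876134  0.74258251] [ 0.00497852 -0.03717751  0.02947583] 0.7496032728103693
1538 ((579.8507690429688, -74.06440734863281), (51.768890380859375, 14.032535552978516), 32.89723587036133) [0.15934284 0.16049013]
```

Emit:
{"fn": "jog_arm", "kwargs": {
  "moves": [
    [[4,-0.1,-0.1,2.5,0,0,0],[4,0,0,2.2,0,0,0],[4,0,0,1.2,0,0,0],[4,0,0,0.8,0,0,0],[4,0,0,0.5,0,0,0],[4,0,0,0,0,0,0],[4,0,0,0,0,0,0]]
  ]
}}

```text
time: 11.63
tool_pos: [0.5799, -0.0742, 0.1449]
tool_rot: [0.0, 0.96, 0.28, 0.001]
contact_force: [0.2, -0.6, -0.2]
gripper_width: 0.469
grasp_force: 0.0
```

```bash
python3 m4.py w8.png
```

```text
t 11.8333 [ 0.58002606 -0.07421723  0.14520221] 32.475171035923594 0.46911314916604735 0.0 [-0.20802737  0.3706289   0.43187634] [ 0.01840185 -0.01662837  0.03060959] 0.7494921709141206
3916 ((583.3605346679688, -72.69468688964844), (49.85737609863281, 49.80998229980469), 76.34356689453125) [0.15939041 0.16531763]
```

View pics/w8.png

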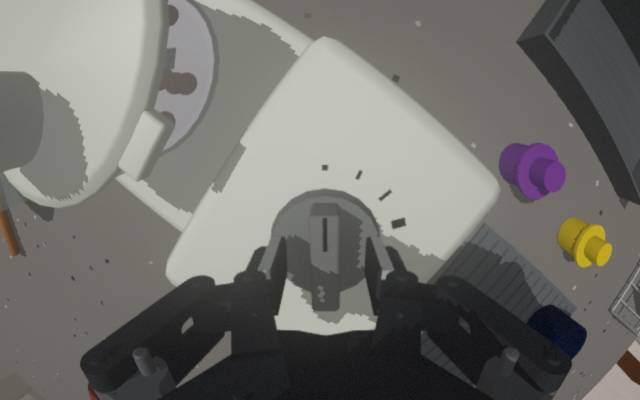

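The bar at (325,258) is centred and parallel between the fingers, and the pointer faces the off mark. I lower 3 mm and close.

Emit:
{"fn": "jog_arm", "kwargs": {
  "moves": [
    [[0,0,0,0.3,0,0,0],[0,0,0,0,0,0,0],[0,0,0,0,0,0,0],[0,0,0,0,0,0,0],[0,0,0,0,0,0,0],[0,0,0,0,0,0,0],[0,0,0,0,0,0,0],[0,0,0,0,0,0,0]]
  ]
}}

```text
time: 12.5
tool_pos: [0.5792, -0.0742, 0.1409]
tool_rot: [0.0, 0.96, 0.28, -0.0]
contact_force: [-0.6, -2.2, 0.7]
gripper_width: 0.142
grasp_force: 60.6
```

Emit:
{"fn": "jog_arm", "kwargs": {
  "moves": [
    [[0,0,0,0,0,0,0.1],[0,0,0,0,0,0,0.1],[0,0,0,0,0,0,0.1],[0,0,0,0,0,0,0.1],[0,0,0,0,0,0,0.1],[0,0,0,0,0,0,0.1],[0,0,0,0,0,0,0.1],[0,0,0,0,0,0,0.1],[0,0,0,0,0,0,0.1],[0,0,0,0,0,0,0.1],[0,0,0,0,0,0,0.1],[0,0,0,0,0,0,0.1],[0,0,0,0,0,0,0.05],[0,0,0,0,0,0,0.05],[0,0,0,0,0,0,0.02],[0,0,0,0,0,0,0],[0,0,0,0,0,0,0]]
  ]
}}

```text
time: 13.92
tool_pos: [0.5792, -0.0746, 0.1408]
tool_rot: [0.001, 0.93, -0.367, 0.0]
contact_force: [-1.1, -4.2, 0.3]
gripper_width: 0.149
grasp_force: 60.7
```

```bash
python3 m4.py w9.png
python3 - <<'E'
from h import *
f=dict(np.load("scene.npz")); 
for n in("scene","side","scene"):
    f=grab_frame(n);W=cloud(f);z=W[...,2]
    d=W[(np.hypot(W[...,0]-.58,W[...,1]+.074)<.034)&(z>.148)&(z<.1605)]
    print(n,len(d),cv2.minAreaRect((d[:,:2]*1000).astype(np.float32)) if len(d)>3 else 0)
E
python3 m3.py
```

```text
t 14.1167 [ 0.57918811 -0.0745689   0.14084188] -43.129385068663424 0.1457135905847083 60.65141558647156 [-0.82078984 -4.0586989   0.21845627] [-0.8567581   0.03689125  0.1597232 ] 2.068950859790547
3869 ((578.93603515625, -77.15421295166016), (36.80719757080078, 52.02875900268555), 70.35851287841797) [0.1594143  0.16527779]
scene 78 ((580.7823486328125, -76.62236022949219), (39.0084342956543, 44.86255645751953), 14.625513076782227)
side 40 ((576.8008422851562, -71.70660400390625), (35.428836822509766, 41.5241813659668), 76.72210693359375)
scene 72 ((582.949462890625, -76.67916107177734), (36.845584869384766, 41.409889221191406), 15.704496383666992)Traceback (most recent call last):
  File "m3.py", line 5, in <module>
    print(n,"flange top z",len(p),np.percentile(p[:,2],[10,50,90]).round(4),"knob",len(q),np.percentile(q[:,2],[50,90]).round(4) if len(q) else 0)
                                  ~~~~~~~~~~~~~^^^^^^^^^^^^^^^^^^^
    return _quantile_unchecked(
        a, q, axis, out, overwrite_input, method, keepdims, weights)
    return _ureduce(a,
                    func=_quantile_ureduce_func,
    ...<5 lines>...
                    overwrite_input=overwrite_input,
                    method=method)
    r = func(a, **kwargs)
    result = _quantile(arr,
                       quantiles=q,
    ...<2 lines>...
                       out=out,
                       weights=wgt)
    slices_having_nans = np.isnan(arr[-1, ...])
                                  ~~~^^^^^^^^^
IndexError: index -1 is out of bounds for axis 0 with size 0
```

View pics/w9.png

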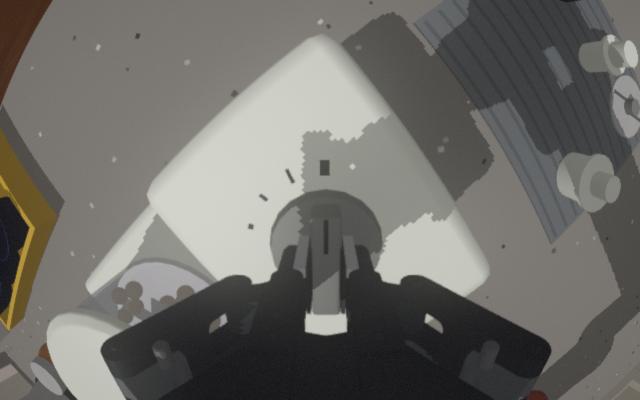

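The pointer (325,237) faces the pulse mark (325,167), and the spring moment is about 0.13 N m, as expected at pulse. I check the pointer angle against the fingers and that the pusher is still seated.

Run:
```python
from h import *
for n in("w8","w9"):
    g=cv2.cvtColor(cv2.imread(f"pics/{n}.png"),6)[215:258,316:335].astype(float)
    y,x=np.nonzero(g<np.percentile(g[8:38,6:13],25)*1.05)if 0 else np.nonzero(g<g.min()+25)
    c=np.polyfit(y,x,1);print(n,g.min(),len(x),"tilt rad",c[0],x.mean()+316,y.mean()+215)
for n in("side","scene"):
    f=grab_frame(n);W=cloud(f);z=W[...,2];h=np.hypot(W[...,0]-.561,W[...,1]-.11)
    p=W[(h>.018)&(h<.025)&(z>.217)&(z<.245)];q=W[(h<.01)&(z>.23)&(z<.27)]
    print(n,len(p),np.median(p[:,2]) if len(p) else 0,len(q),np.median(q[:,2]) if len(q) else 0)
s=state();print(s["time"],s["ft_torque"],s["tool_rot"],s["gripper_width"],s["grasp_force"])
```

```text
w8 51.0 131 tilt rad -0.0007088948401050427 324.4961832061069 234.3740458015267
w9 45.0 151 tilt rad 0.01720969768183154 325.72847682119203 237.39735099337747
side 65 0.22720500486761064 18 0.2516371901937682
scene 55 0.22371307831809162 27 0.24723799647185182
14.4167 [-0.89490571  0.11446568  0.18769405] [ 5.45545418e-04  9.30003696e-01 -3.67549695e-01  2.21081049e-04] 0.1449015267432352 60.6512188911438
```

The dial lags the fingers by about 0.017 rad (≈1.30), so I add a small nudge. The pusher is still home.

Emit:
{"fn": "jog_arm", "kwargs": {
  "moves": [
    [[0,0,0,0,0,0,0.016],[0,0,0,0,0,0,0],[0,0,0,0,0,0,0],[0,0,0,0,0,0,0],[0,0,0,0,0,0,0],[0,0,0,0,0,0,0]]
  ]
}}

```text
time: 14.92
tool_pos: [0.5792, -0.0746, 0.1409]
tool_rot: [0.001, 0.927, -0.375, 0.0]
contact_force: [-0.4, -5.7, -0.1]
gripper_width: 0.144
grasp_force: 60.7
```

Run:
```python
from h import *
cv2.imwrite("pics/w10.png",grab_frame("wrist")["color"])
g=cv2.cvtColor(cv2.imread("pics/w10.png"),6)[215:258,316:335].astype(float)
y,x=np.nonzero(g<g.min()+25);lag=np.polyfit(y,x,1)[0]
p,T,s=tool();a=np.radians(32.7)-np.arctan2(T[1,0],T[0,0]);print("tool turn",a,"lag",lag,"dial",a-lag,s["ft_torque"],s["grasp_force"])
print(job_done() if 1.29<a-lag<1.34 else "not yet")
```

```text
tool turn 1.3393236004734 lag 0.0127051945131548 dial 1.326618405960245 [-0.85882024  0.12041114  0.17919968] 60.662487745285034
the job is handed in; nothing more can be done
None
```

I set pusher_44 fully home in the feed tube and let go, then turned the dial to pulse (about 1.32 rad) and handed the job in at about 15 s with the gripper still holding it; I did not re-check the other items afterwards, and the verdict was not shown.

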